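# Spring check of the red contact bridge

## Task

Check the lock that has the red contact bridge: with the fingertips press the red bridge gently straight down, well past half its travel, keep it down for a second, and let it spring back up. Then press the green button well in to log the check, let it come back out, and withdraw the hand well clear. Lift nothing, keep the lock in its nest, and do not touch the locks with the black and white bridges, the blue button station or the loose parts (roller pin, yellow end cap, hook latch).

Things in the scene. Friction and masses are not known exactly. Their poses are not given: they have to be found in the camera images.
- lock_red: aluminium lock body, a block 120 (x) x 56 (y) x 38 high, mass about 0.5 kg, resting loose in its own blue-painted nest plate (150 x 90 x 10, with dark locating strips 24 above the bench). Origin at the centre of its underside, 10 above the bench; x along its length, z up. Its red contact bridge stands 14 proud in the middle of its top, 62 above the bench. This is the lock to check.
- bridge_red (a joint): spring travel of the red contact bridge, m: 0 up at rest, grows as it is pressed straight down, 0.008 fully in. The spring pushes back with about 1.5 N at first touch and 5.5 N fully in; at the bottom it meets a hard stop.
- bridge_red_top (a point): centre of the top face of the red contact bridge, a plastic bar 22 (x) x 46 (y) x 14 high with two small copper contact dots on top, z up; it moves down with the bridge. At rest it is 62 above the bench.
- lock_black: aluminium lock body, a block 120 (x) x 56 (y) x 38 high, mass about 0.5 kg, resting loose in its own blue-painted nest plate (150 x 90 x 10, with dark locating strips 24 above the bench). Origin at the centre of its underside, 10 above the bench; x along its length, z up. Its black contact bridge stands 14 proud in the middle of its top, 62 above the bench. To be left alone.
- bridge_black (a joint): spring travel of the black contact bridge, m: 0 up at rest, grows as it is pressed straight down, 0.008 fully in. To be left alone.
- bridge_black_top (a point): centre of the top face of the black contact bridge, a plastic bar 22 (x) x 46 (y) x 14 high with two small copper contact dots on top, z up; it moves down with the bridge. At rest it is 62 above the bench.
- lock_white: aluminium lock body, a block 120 (x) x 56 (y) x 38 high, mass about 0.5 kg, resting loose in its own blue-painted nest plate (150 x 90 x 10, with dark locating strips 24 above the bench). Origin at the centre of its underside, 10 above the bench; x along its length, z up. Its white contact bridge stands 14 proud in the middle of its top, 62 above the bench. To be left alone.
- bridge_white (a joint): spring travel of the white contact bridge, m: 0 up at rest, grows as it is pressed straight down, 0.008 fully in. To be left alone.
- bridge_white_top (a point): centre of the top face of the white contact bridge, a plastic bar 22 (x) x 46 (y) x 14 high with two small copper contact dots on top, z up; it moves down with the bridge. At rest it is 62 above the bench.
- station_green: fixed grey box 70 x 70 x 40 high that carries the green push button on top; origin at the centre of its underside on the bench, z up.
- button_green (a joint): travel of the green push button, m: 0 out at rest, grows as it is pressed straight down, 0.007 fully in, which takes about 5 N.
- button_green_top (a point): centre of the top face of the round green push button (36 across), in its dark housing on the grey box; at rest it is 63 above the bench and stands 11 proud of the housing; it moves with the button.
- station_blue: fixed grey box 70 x 70 x 40 high that carries the blue push button; origin at the centre of its underside. To be left alone.
- button_blue (a joint): travel of the blue push button, m: 0 out at rest. To be left alone.
- roller_pin: loose steel roller pin standing upright, 18 across, 55 high; origin at the centre of its foot. To be left alone.
- end_cap: loose yellow plastic end cap, 44 across, 30 high, standing on its wide end; origin at the centre of its underside. To be left alone.
- hook_latch: loose chrome hook latch lying flat, about 82 x 40 x 10; origin on its underside, in the middle of its straight bar; x along the bar towards the hook. To be left alone.
Mind the look-alikes: they are no part of the job. Leave any purple look-alike of the lock_red alone.

How it is judged:
By the outcome, as a careful person would: the job done as asked, in the order asked, and still so for the second after the job is handed in, with the robot touching nothing.
It also fails if it takes over 42 s, if anything falls off the work surface, if the arm or the gripper's body presses on something with over 40 N, if the wrist force passes 120 N, or if a joint passes its speed limit or range.

## Robot

A 6-joint arm with a two-finger parallel gripper is mounted at the origin on the work surface. World frame = base frame: x ahead of the robot, y to its left, z up, the work surface at z = 0. Lengths are in m, angles in rad, forces in N, time in s.
With the tool pointing down it reaches from about 0.225 to 0.875 m from the base axis. Payload 3.4 kg.
Tool frame: the origin (TCP) lies between the finger pads, 19 mm behind the fingertips; this is the grasp point; z points along the fingers, y is the line along which they close (so a half turn about z gives the same grasp; the last joint's range is limited). The gripper opens to 85 mm and grips with 20 to 120 N. Pads are 22 mm wide; open, the fingers measure 114 mm over their backs; the gripper's body (76 mm by 85 mm) begins 54 mm behind the grasp point. The pads swing forward as they close: fully open they stand 13 mm farther back than shut.
Start: joints at [-1.304, 0.276, 1.505, -0, 1.361, -0.121], TCP at [0.217, -0.532, 0.25] pointing down, gripper open.
Joint ranges: [-2.89, 2.89], [-0.75, 2.08], [0.22, 2.7], [-1.18, 4.32], [0.11, 2.71], [-2.7, 2.7]. Speed limits (rad/s): [2.57, 2.57, 3.14, 3.14, 3.14, 3.14].

## Interface

Orientations are given as a unit quaternion [w, x, y, z].
In Python, from rig import readout, imaging, manip gives the robot as it stands. The module is installed in compiled form; this text tells all that it offers.
- The arm moves only by the tool servo_tool, never from a script. Its argument "moves" is a list of rows, each an object with "dp": the shift along the tool's x, y, z in units of 0.2 m (1.0 is 0.2 m), a list of three; "delta_rot": the turn, a rotation vector about the tool's x, y, z in units of 0.1 rad (1.0 is 0.1 rad), a list of three; "fingers": the opening, from 0 (shut) to 1 (fully open). In form: [{"dp": [dx, dy, dz], "delta_rot": [wx, wy, wz], "fingers": fingers}, ...]. A call has 1 to 5 rows; each row shifts and turns the commanded pose from where the row before left it, along the tool's axes as they then stand; what a row does not reach is not made up. A row lasts 1/10 s, in which the tool goes at most 50 mm and 8.59 degrees, less where a joint would pass 70% of its speed; a pose out of reach is approached as far as the arm can. A call with a number of a shift or a turn outside -1 to 1 is refused whole. A call with a gripper value outside its range is refused whole. The fingers move at their own pace and stop on an object; "force" is the grip in N (left out, the last holds). Time passes only in rows, so rows that do not move let the fingers close. It gives the time, the measured TCP pose, the force, the opening and the grip force at its end, in the units of the state.
- readout.get_state(): the state, without advancing time (a new reading comes with each control period).
- imaging.get_image(name): name is "scene" or "side" or "wrist"; returns (picture, depth): 384x512x3 uint8, red, green, blue; 384x512 float32, m along the optical axis (not along the pixel's ray), 0 where there is no reading.
- imaging.calibration(name): a dict with "intrinsics" (3x3 intrinsics, pixels), "dist" ([k1, k2, p1, p2, k3] as OpenCV has them; the pictures are not rectified), "R" (3x3) and "t" (3): a world point X has camera coordinates R X + t; the wrist camera has in their place "hand_eye" (4x4, takes a point from camera to tool coordinates, whose origin is the TCP and whose axes are the flange's). Camera axes: x right, y down, z forward; pixel columns grow to the right and rows downward; lengths in m; the calibration is good to about 2 mm. A picture is of the moment at which its call begins: read the wrist's pose just before it. calibration takes no time and is no camera call.
- manip.sign_off(): hands the job in; it is judged then, once.
The state is a dict: "clock": time; "qpos": joint angles; "qd": joint speeds; "effort": joint torques, N m; "position": TCP position; "ee_rot": TCP orientation; "contact_force": force on the tool from outside, world axes, zero at the start; "moment": the same for the moment, N m; "width": finger opening in m; "gripper_force": force on a finger pad.
Only numpy, scipy, OpenCV 4.12 (cv2) and the standard library are available. Lean on these libraries where they do the work, as an engineer would, in place of code of your own. Each camera call takes 0.05 s, during which the arm holds its last target. There are 200 camera calls.

## Working session

There is one attempt and no reset: what is moved stays moved. The work goes in short steps, Python scripts to look and compute and a tool call to move; the robot and the scene stay as the last step left them, time stands still between calls to the robot, and variables do not carry over. Pictures are saved under pics/ and viewed, at most 10 in all, crops included, and the job is handed in when it is done.

Besides the shell and the picture viewer there is one more tool, called after "Emit:" as name(argument=value, ...) on one line, values as JSON. servo_tool: Moves the arm, as the interface text tells. Its arguments: {"type":"object","properties":{"moves":{"type":"array"},"force":{"type":"number"}},"required":["moves"]}

```bash
mkdir -p pics
python3 - <<'E'
from rig import readout, imaging
import cv2,numpy as np
s=readout.get_state();print({k:np.round(v,4).tolist() for k,v in s.items()})
for n in("scene","side"):
    im,d=imaging.get_image(n);cv2.imwrite(f"pics/{n}0.png",im[...,::-1]);np.savez(f"{n}0.npz",im=im,d=d)
    c=imaging.calibration(n);print(n,{k:np.round(v,3).tolist() for k,v in c.items()})
E
```

```text
{'clock': 0.0, 'qpos': [-1.304, 0.2766, 1.5061, -0.0, 1.3607, -0.121], 'qd': [-0.0012, -0.0018, 0.0009, 0.0001, -0.0002, -0.0007], 'effort': [0.0005, -41.677, -24.5805, 0.0001, 0.0113, 0.0], 'position': [0.2173, -0.5318, 0.2491], 'ee_rot': [-0.0009, 0.9813, 0.1927, -0.0001], 'contact_force': [0.8788, 0.2782, -1.3887], 'moment': [0.0341, -0.0356, -0.0661], 'gripper_force': 0.0, 'width': 0.0857}
scene {'intrinsics': [[389.905, 0.0, 253.982], [0.0, 389.905, 192.476], [0.0, 0.0, 1.0]], 'dist': [-0.118, 0.0, 0.0, 0.0, 0.0], 'R': [[0.496, 0.868, 0.022], [0.508, -0.27, -0.818], [-0.705, 0.417, -0.574]], 't': [-0.234, -0.217, 1.341]}
side {'intrinsics': [[395.024, 0.0, 253.356], [0.0, 395.024, 194.191], [0.0, 0.0, 1.0]], 'dist': [-0.092, 0.0, 0.0, 0.0, 0.0], 'R': [[-0.908, -0.419, 0.021], [-0.269, 0.544, -0.795], [0.322, -0.727, -0.607]], 't': [0.459, 0.223, 0.904]}
```

View pics/scene0.png

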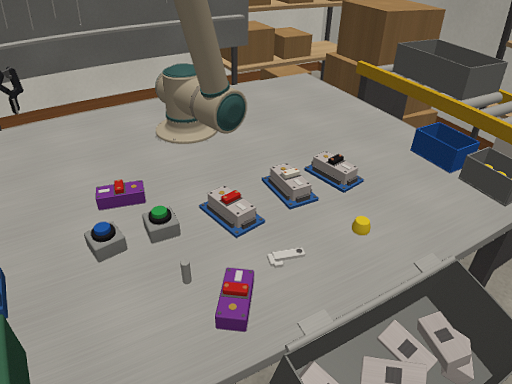

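View pics/side0.png

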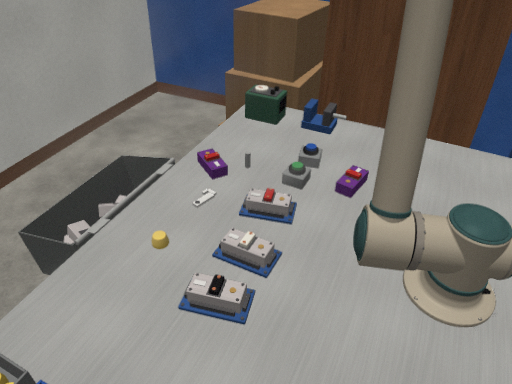

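The scene view shows four things that could be taken for the target:
- an aluminium lock with a red bridge in a blue nest, at (232,197)
- a purple look-alike at (119,187)
- a purple look-alike at (236,288)
- the aluminium locks with white and black bridges, at (290,174) and (336,158)

I choose the aluminium one at (232,197). It appears in the side view at (269,195). The green button is at (159,212) in the scene view and (297,168) in the side view.

```bash
cat > h.py <<'E'
import cv2,numpy as np
from rig import imaging
def ray(n,uv,z):
    c=imaging.calibration(n);R=np.array(c["R"]);t=np.array(c["t"])
    p=cv2.undistortPoints(np.float64(uv).reshape(-1,1,2),np.array(c["intrinsics"]),np.array(c["dist"])).reshape(-1,2)
    d=np.c_[p,np.ones(len(p))]@R;o=-R.T@t
    return o+d*((z-o[2])/d[:,2])[:,None]
E
python3 - <<'E'
from h import *
def top(n,col,box,z):
    f=np.load(f"{n}0.npz");im=f["im"];x0,y0,x1,y1=box
    h=cv2.cvtColor(im,cv2.COLOR_RGB2HSV).astype(int);H,S,V=h[...,0],h[...,1],h[...,2]
    m=((H<8)|(H>172))&(S>150)&(V>90) if col=="r" else (H>45)&(H<85)&(S>100)&(V>50)
    k=np.zeros(m.shape,bool);k[y0:y1,x0:x1]=1;m&=k
    v,u=np.nonzero(m)
    # points by depth, keep those near top plane
    c=imaging.calibration(n);R=np.array(c["R"]);t=np.array(c["t"])
    p=cv2.undistortPoints(np.float64(np.c_[u,v]).reshape(-1,1,2),np.array(c["intrinsics"]),np.array(c["dist"])).reshape(-1,2)
    P=(np.c_[p,np.ones(len(p))]*f["d"][v,u][:,None]-t)@R
    print(n,col,len(u),"uv",u.mean(),v.mean(),"z pct",np.percentile(P[:,2],[5,50,95]).round(4))
    Q=ray(n,np.c_[u,v],z);r=cv2.minAreaRect(Q[:,:2].astype(np.float32)*1000);print(" plane mean",Q.mean(0).round(4),"rect",np.round(r[0],1),np.round(r[1],1),round(r[2],1))
    T=P[P[:,2]>z-.005];print(" top depth mean",T.mean(0).round(4),len(T),np.round(cv2.minAreaRect(T[:,:2].astype(np.float32)*1000)[0],1))
top("scene","r",(205,180,260,225),.062);top("side","r",(250,180,295,205),.062)
top("scene","g",(140,200,180,230),.063);top("side","g",(283,155,312,180),.063)
for n,b in(("scene",(190,175,275,240)),("side",(235,180,300,225))):
    im=np.load(f"{n}0.npz")["im"];h=cv2.cvtColor(im,cv2.COLOR_RGB2HSV).astype(int)
    m=(abs(h[...,0]-110)<10)&(h[...,1]>140)&(h[...,2]>50);k=np.zeros(m.shape,bool);k[b[1]:b[3],b[0]:b[2]]=1;v,u=np.nonzero(m&k)
    r=cv2.minAreaRect(ray(n,np.c_[u,v],.008)[:,:2].astype(np.float32)*1000);print("nest",n,r)
im=np.load("scene0.npz")["im"][165:265,80:300];cv2.imwrite("pics/crop1.png",cv2.resize(im,None,fx=3.6,fy=3.6,interpolation=2)[...,::-1])
E
```

```text
scene r 146 uv 230.65068493150685 196.93835616438355 z pct [0.0526 0.0622 0.0652]
 plane mean [ 0.5036 -0.0832  0.062 ] rect [502.4 -83. ] [31.2 51.2] 12.5
 top depth mean [ 0.5066 -0.0852  0.0676] 108 [ 820.7 -251.7]
side r 78 uv 268.3974358974359 194.52564102564102 z pct [0.057  0.0616 0.0647]
 plane mean [ 0.4952 -0.0733  0.062 ] rect [495.7 -74.8] [20.3 51.4] 12.2
 top depth mean [ 0.4957 -0.0748  0.0617] 74 [497. -79.]
scene g 176 uv 158.875 212.0340909090909 z pct [0.0544 0.0638 0.0659]
 plane mean [ 0.4811 -0.251   0.063 ] rect [ 480.7 -250.9] [36.4 43.4] 62.2
 top depth mean [ 0.4882 -0.2527  0.0709] 146 [ 812.8 -338.3]
side g 46 uv 297.10869565217394 164.30434782608697 z pct [0.0619 0.0634 0.0654]
 plane mean [ 0.4755 -0.2504  0.063 ] rect [ 475.1 -250.3] [28.6 27.6] 70.8
 top depth mean [ 0.4754 -0.2499  0.0633] 46 [ 475.7 -248.6]
nest scene ((487.3674621582031, -12.359283447265625), (152.75570678710938, 232.0747833251953), 9.24199390411377)
nest side ((496.84490966796875, -76.21916198730469), (146.2850341796875, 83.82708740234375), 11.703296661376953)
```

View pics/crop1.png

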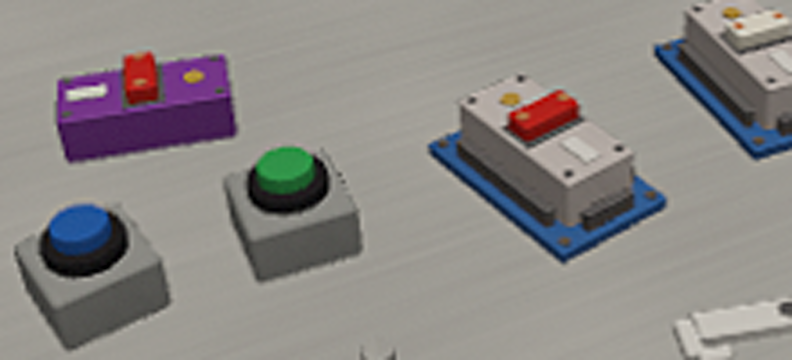

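The crop confirms it: the target is the aluminium lock in the blue nest with the red bridge, at crop pixel (545,113). The purple one at (145,95) is the decoy. I'll shut the fingers, align the hand and move to hover.

Emit:
servo_tool(moves=[{"dp":[0,0,0],"delta_rot":[0,0,0.87],"fingers":0},{"dp":[0,0,0],"delta_rot":[0,0,0.87],"fingers":0},{"dp":[0.154,-0.16,0],"delta_rot":[0,0,0],"fingers":0},{"dp":[0.154,-0.16,0],"delta_rot":[0,0,0],"fingers":0},{"dp":[0.154,-0.16,0],"delta_rot":[0,0,0],"fingers":0}])

```text
clock: 0.6
position: [0.2877, -0.4175, 0.2494]
ee_rot: [-0.001, 0.994, 0.106, -0.0]
contact_force: [-0.1, -0.4, -1.0]
width: 0.0126
gripper_force: 0.0
```

Emit:
servo_tool(moves=[{"dp":[0.154,-0.16,0],"delta_rot":[0,0,0],"fingers":0},{"dp":[0.154,-0.16,0],"delta_rot":[0,0,0],"fingers":0},{"dp":[0.154,-0.16,0],"delta_rot":[0,0,0],"fingers":0},{"dp":[0.154,-0.16,0],"delta_rot":[0,0,0],"fingers":0},{"dp":[0.154,-0.16,0],"delta_rot":[0,0,0],"fingers":0}])

```text
clock: 1.1
position: [0.4043, -0.2281, 0.2498]
ee_rot: [-0.0, 0.994, 0.107, -0.0]
contact_force: [0.6, -0.9, 0.1]
width: -0.0
gripper_force: 0.0
```

Emit:
servo_tool(moves=[{"dp":[0.154,-0.16,0.1],"delta_rot":[0,0,0],"fingers":0},{"dp":[0.154,-0.16,0.1],"delta_rot":[0,0,0],"fingers":0},{"dp":[0,0,0],"delta_rot":[0,0,0],"fingers":0},{"dp":[0,0,0],"delta_rot":[0,0,0],"fingers":0},{"dp":[0,0,0],"delta_rot":[0,0,0],"fingers":0}])

```text
clock: 1.6
position: [0.4504, -0.1551, 0.2102]
ee_rot: [0.0, 0.994, 0.107, -0.0]
contact_force: [0.1, -0.7, 0.0]
width: -0.0001
gripper_force: 0.0
```

```bash
cat >> h.py <<'E'
from scipy.spatial.transform import Rotation as Ro
def wray(s,uv,z):
    c=imaging.calibration("wrist");H=np.array(c["hand_eye"]);w=s["ee_rot"]
    Rt=Ro.from_quat([w[1],w[2],w[3],w[0]]).as_matrix()
    p=cv2.undistortPoints(np.float64(uv).reshape(-1,1,2),np.array(c["intrinsics"]),np.array(c["dist"])).reshape(-1,2)
    d=np.c_[p,np.ones(len(p))]@(Rt@H[:3,:3]).T;o=np.array(s["position"])+Rt@H[:3,3]
    return o+d*((z-o[2])/d[:,2])[:,None],Rt
E
python3 - <<'E'
from h import *
from rig import readout
s=readout.get_state();im,d=imaging.get_image("wrist");cv2.imwrite("pics/w1.png",im[...,::-1])
print({k:np.round(s[k],4).tolist() for k in("clock","position","ee_rot","contact_force","width")})
h=cv2.cvtColor(im,cv2.COLOR_RGB2HSV).astype(int)
def f(m,z,nm):
    m=cv2.morphologyEx(m.astype(np.uint8),cv2.MORPH_OPEN,np.ones((3,3)))
    for c in cv2.findContours(m,0,2)[0]:
        if cv2.contourArea(c)<150: continue
        Q,R=wray(s,c.reshape(-1,2),z);r=cv2.minAreaRect(Q[:,:2].astype(np.float32)*1000)
        e=np.array([*r[0],0])/1000-s["position"]
        print(nm,c.reshape(-1,2).mean(0).round(),np.round(r[0],1),np.round(r[1],1),round(r[2],1),"tool mm",((R.T@e)*1000).round(1))
f(((h[...,0]<8)|(h[...,0]>172))&(h[...,1]>150)&(h[...,2]>90),.062,"red")
f((h[...,0]>45)&(h[...,0]<85)&(h[...,1]>100)&(h[...,2]>50),.063,"green")
E
```

```text
{'clock': 1.6, 'position': [0.4504, -0.1551, 0.2102], 'ee_rot': [0.0004, 0.9943, 0.1065, -0.0001], 'contact_force': [0.1131, -0.7169, 0.0393], 'width': -0.0001}
red [344. 312.] [ 324.7 -293.8] [26.1 12.8] 65.1 tool mm [-152.2  108.7  210.3]
red [179. 120.] [498.  -80.8] [20.4 45.4] 11.8 tool mm [ 62.3 -62.6 210.1]
green [349. 179.] [ 476.1 -247.2] [35.8 37.1] 12.5 tool mm [  5.7  95.3 210.3]
```

View pics/w1.png

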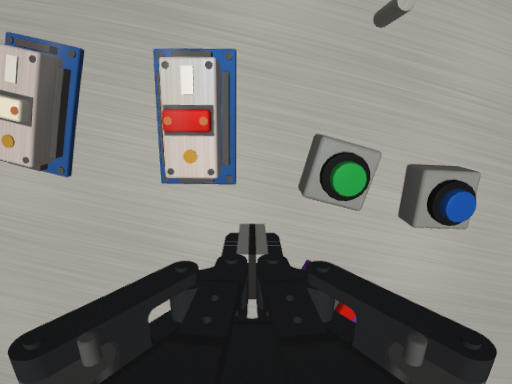

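The wrist view shows the red bridge at (179,120), measuring 20x45 mm, and the green button at (349,179). The blue button is at (457,205). Next I move over the bridge and down to just above it.

Emit:
servo_tool(moves=[{"dp":[0.104,-0.103,0],"delta_rot":[0,0,0],"fingers":0},{"dp":[0.104,-0.103,0],"delta_rot":[0,0,0],"fingers":0},{"dp":[0.103,-0.103,0.1],"delta_rot":[0,0,0],"fingers":0},{"dp":[0,0,0.2],"delta_rot":[0,0,0],"fingers":0},{"dp":[0,0,0.15],"delta_rot":[0,0,0],"fingers":0}])

```text
clock: 2.15
position: [0.4984, -0.0816, 0.1193]
ee_rot: [0.0, 0.994, 0.106, 0.001]
contact_force: [-0.3, -0.3, -0.3]
width: 0.0001
gripper_force: 0.0
```

Emit:
servo_tool(moves=[{"dp":[0,0,0.06],"delta_rot":[0,0,0],"fingers":0},{"dp":[0,0,0],"delta_rot":[0,0,0],"fingers":0},{"dp":[0,0,0],"delta_rot":[0,0,0],"fingers":0}])

```text
clock: 2.45
position: [0.4991, -0.0819, 0.1092]
ee_rot: [0.001, 0.994, 0.106, 0.001]
contact_force: [0.0, 0.4, -0.5]
width: 0.0
gripper_force: 0.0
```

Run:
```python
from h import *
from rig import readout
s=readout.get_state();print(np.round(s["position"],4),np.round(s["contact_force"],2))
a=imaging.get_image("wrist")[0];b=imaging.get_image("side")[0];c=imaging.get_image("scene")[0]
b=cv2.resize(b[130:226,200:328],(512,384),interpolation=2)
cv2.imwrite("pics/w2.png",cv2.resize(np.hstack([a,b]),(800,300))[...,::-1])
```

```text
[ 0.4991 -0.0819  0.1092] [ 0.01  0.41 -0.51]
```

View pics/w2.png

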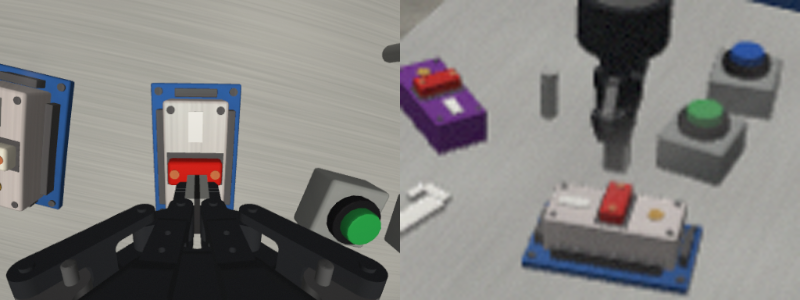

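The fingers are centred over the red bridge, at (195,172) in the left panel. I'll descend gently and watch the force.

Emit:
servo_tool(moves=[{"dp":[0,-0.005,0.07],"delta_rot":[0,0,0],"fingers":0},{"dp":[0,0,0.05],"delta_rot":[0,0,0],"fingers":0},{"dp":[0,0,0.01],"delta_rot":[0,0,0],"fingers":0},{"dp":[0,0,0],"delta_rot":[0,0,0],"fingers":0},{"dp":[0,0,0],"delta_rot":[0,0,0],"fingers":0}])

```text
clock: 3.1
position: [0.4984, -0.0798, 0.0824]
ee_rot: [0.0, 0.994, 0.107, 0.0]
contact_force: [-0.6, 0.1, -0.8]
width: 0.0
gripper_force: 0.0
```

Emit:
servo_tool(moves=[{"dp":[0,0,0.01],"delta_rot":[0,0,0],"fingers":0},{"dp":[0,0,0.01],"delta_rot":[0,0,0],"fingers":0},{"dp":[0,0,0],"delta_rot":[0,0,0],"fingers":0},{"dp":[0,0,0],"delta_rot":[0,0,0],"fingers":0},{"dp":[0,0,0],"delta_rot":[0,0,0],"fingers":0}])

```text
clock: 3.6
position: [0.4986, -0.0799, 0.0783]
ee_rot: [0.0, 0.994, 0.107, 0.001]
contact_force: [1.5, -1.1, 3.1]
width: -0.0002
gripper_force: 1.3
```

Emit:
servo_tool(moves=[{"dp":[0,0,0.01],"delta_rot":[0,0,0],"fingers":0},{"dp":[0,0,0.008],"delta_rot":[0,0,0],"fingers":0},{"dp":[0,0,0],"delta_rot":[0,0,0],"fingers":0},{"dp":[0,0,0],"delta_rot":[0,0,0],"fingers":0},{"dp":[0,0,0],"delta_rot":[0,0,0],"fingers":0}])

```text
clock: 4.1
position: [0.4986, -0.0799, 0.0746]
ee_rot: [0.0, 0.994, 0.107, 0.001]
contact_force: [1.9, -0.8, 4.0]
width: -0.0001
gripper_force: 2.2
```

Emit:
servo_tool(moves=[{"dp":[0,0,0],"delta_rot":[0,0,0],"fingers":0},{"dp":[0,0,0],"delta_rot":[0,0,0],"fingers":0}])

```text
clock: 4.3
position: [0.4986, -0.0799, 0.0746]
ee_rot: [0.0, 0.994, 0.107, 0.001]
contact_force: [2.4, -0.6, 4.7]
width: -0.0004
gripper_force: 2.2
```

The bridge is down about 6.4 mm of its 8 mm. I'll hold it there.

Emit:
servo_tool(moves=[{"dp":[0,0,0],"delta_rot":[0,0,0],"fingers":0},{"dp":[0,0,0],"delta_rot":[0,0,0],"fingers":0},{"dp":[0,0,0],"delta_rot":[0,0,0],"fingers":0},{"dp":[0,0,0],"delta_rot":[0,0,0],"fingers":0},{"dp":[0,0,0],"delta_rot":[0,0,0],"fingers":0}])

```text
clock: 4.8
position: [0.4982, -0.0798, 0.0745]
ee_rot: [0.0, 0.994, 0.107, 0.0]
contact_force: [2.6, -0.4, 4.7]
width: 0.0001
gripper_force: 2.3
```

Emit:
servo_tool(moves=[{"dp":[0,0,0],"delta_rot":[0,0,0],"fingers":0},{"dp":[0,0,0],"delta_rot":[0,0,0],"fingers":0},{"dp":[0,0,0],"delta_rot":[0,0,0],"fingers":0},{"dp":[0,0,0],"delta_rot":[0,0,0],"fingers":0},{"dp":[0,0,0],"delta_rot":[0,0,0],"fingers":0}])

```text
clock: 5.3
position: [0.4979, -0.0797, 0.0744]
ee_rot: [0.0, 0.994, 0.107, -0.0]
contact_force: [3.1, -0.6, 4.9]
width: 0.0002
gripper_force: 2.3
```

Emit:
servo_tool(moves=[{"dp":[0,0,0],"delta_rot":[0,0,0],"fingers":0},{"dp":[0,0,-0.03],"delta_rot":[0,0,0],"fingers":0},{"dp":[0,0,-0.07],"delta_rot":[0,0,0],"fingers":0},{"dp":[0,0,-0.15],"delta_rot":[0,0,0],"fingers":0},{"dp":[0,0,0],"delta_rot":[0,0,0],"fingers":0}])

```text
clock: 5.8
position: [0.4976, -0.0795, 0.1264]
ee_rot: [0.0, 0.994, 0.107, 0.0]
contact_force: [1.1, -0.9, 0.5]
width: 0.0
gripper_force: 0.0
```

Run:
```python
from h import *
from rig import readout
s=readout.get_state();im=imaging.get_image("wrist")[0];b=imaging.get_image("side")[0]
h=cv2.cvtColor(im,cv2.COLOR_RGB2HSV).astype(int)
m=((h[...,0]>45)&(h[...,0]<85)&(h[...,1]>100)&(h[...,2]>50)).astype(np.uint8)
c=max(cv2.findContours(m,0,2)[0],key=cv2.contourArea)
Q,R=wray(s,c.reshape(-1,2),.063);print(s["position"],np.round(s["contact_force"],2),cv2.minAreaRect(Q[:,:2].astype(np.float32)*1000))
print("to (.4762,-.2485) tool mm",R.T@(np.array([.4762,-.2485,.09])-s["position"])*1000)
b=cv2.resize(b[130:226,200:328],(512,384),interpolation=2)
cv2.imwrite("pics/w3.png",cv2.resize(np.hstack([im,b]),(800,300))[...,::-1])
```

```text
[ 0.49758783 -0.07946939  0.12637256] [ 1.06 -0.87  0.47] ((478.2784118652344, -243.37930297851562), (43.69902038574219, 34.94652557373047), 65.91972351074219)
to (.4762,-.2485) tool mm [-56.80344057 160.62691139  36.38838115]
```

View pics/w3.png

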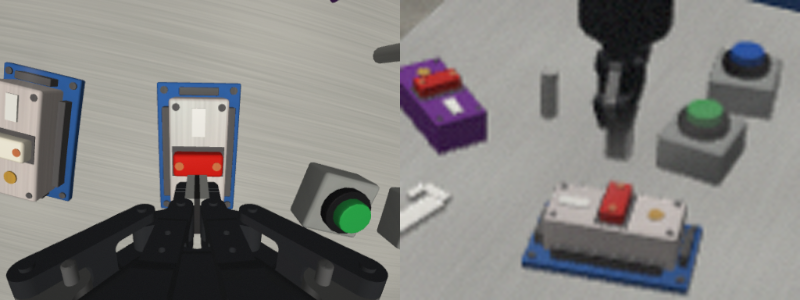

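The bridge has sprung back and the lock is still in its nest. Next is the green button, at (352,215).

Emit:
servo_tool(moves=[{"dp":[-0.071,0.201,0],"delta_rot":[0,0,0],"fingers":0},{"dp":[-0.071,0.201,0],"delta_rot":[0,0,0],"fingers":0},{"dp":[-0.071,0.201,0],"delta_rot":[0,0,0],"fingers":0},{"dp":[-0.071,0.2,0],"delta_rot":[0,0,0],"fingers":0},{"dp":[0,0,0],"delta_rot":[0,0,0],"fingers":0}])

```text
clock: 6.4
position: [0.4749, -0.2527, 0.1227]
ee_rot: [0.0, 0.995, 0.104, -0.002]
contact_force: [0.2, 0.3, -0.1]
width: 0.0003
gripper_force: 0.0
```

Emit:
servo_tool(moves=[{"dp":[0,0,0.12],"delta_rot":[0,0,0],"fingers":0},{"dp":[0,0,0.07],"delta_rot":[0,0,0],"fingers":0},{"dp":[0,0,0],"delta_rot":[0,0,0],"fingers":0},{"dp":[0,0,0],"delta_rot":[0,0,0],"fingers":0}])

```text
clock: 6.8
position: [0.4756, -0.2475, 0.0855]
ee_rot: [-0.001, 0.994, 0.107, -0.001]
contact_force: [1.3, -0.9, -0.3]
width: -0.0001
gripper_force: 0.0
```

Run:
```python
from h import *
from rig import readout
s=readout.get_state();print(np.round(s["position"],4),np.round(s["contact_force"],2))
a=imaging.get_image("wrist")[0];b=imaging.get_image("side")[0]
b=cv2.resize(b[115:211,220:348],(512,384),interpolation=2)
cv2.imwrite("pics/w4.png",cv2.resize(np.hstack([a,b]),(800,300))[...,::-1])
```

```text
[ 0.4756 -0.2475  0.0855] [ 1.33 -0.92 -0.29]
```

View pics/w4.png

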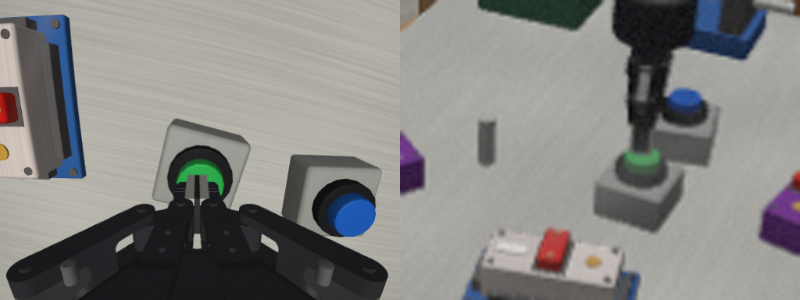

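The fingers are over the green button, at (200,180), and clear of the blue one. I'll press about 6 mm.

Emit:
servo_tool(moves=[{"dp":[0,0,0.015],"delta_rot":[0,0,0],"fingers":0},{"dp":[0,0,0.017],"delta_rot":[0,0,0],"fingers":0},{"dp":[0,0,0.016],"delta_rot":[0,0,0],"fingers":0},{"dp":[0,0,0],"delta_rot":[0,0,0],"fingers":0},{"dp":[0,0,0],"delta_rot":[0,0,0],"fingers":0}])

```text
clock: 7.4
position: [0.477, -0.2488, 0.0772]
ee_rot: [0.0, 0.994, 0.107, 0.001]
contact_force: [0.9, 0.7, 3.4]
width: 0.0004
gripper_force: 1.8
```

Emit:
servo_tool(moves=[{"dp":[0,0,0],"delta_rot":[0,0,0],"fingers":0},{"dp":[0,0,0],"delta_rot":[0,0,0],"fingers":0},{"dp":[0,0,0],"delta_rot":[0,0,0],"fingers":0}])

```text
clock: 7.7
position: [0.477, -0.2488, 0.0771]
ee_rot: [0.0, 0.994, 0.107, 0.001]
contact_force: [0.6, 0.9, 3.6]
width: -0.0001
gripper_force: 1.8
```

Travel is about 5 mm so far, so I'll go a little deeper.

Emit:
servo_tool(moves=[{"dp":[0,0,0.008],"delta_rot":[0,0,0],"fingers":0},{"dp":[0,0,0],"delta_rot":[0,0,0],"fingers":0},{"dp":[0,0,0],"delta_rot":[0,0,0],"fingers":0},{"dp":[0,0,0],"delta_rot":[0,0,0],"fingers":0},{"dp":[0,0,0],"delta_rot":[0,0,0],"fingers":0}])

```text
clock: 8.2
position: [0.477, -0.2488, 0.0754]
ee_rot: [0.0, 0.994, 0.107, 0.0]
contact_force: [3.2, 1.2, 5.0]
width: 0.0002
gripper_force: 2.2
```

Emit:
servo_tool(moves=[{"dp":[0,0,-0.03],"delta_rot":[0,0,0],"fingers":0},{"dp":[0,0,-0.1],"delta_rot":[0,0,0],"fingers":0},{"dp":[0,0,-0.2],"delta_rot":[0,0,0],"fingers":0},{"dp":[0,0,-0.2],"delta_rot":[0,0,0],"fingers":0},{"dp":[0,0,-0.2],"delta_rot":[0,0,0],"fingers":0}])

```text
clock: 8.7
position: [0.4744, -0.2482, 0.2217]
ee_rot: [-0.001, 0.994, 0.107, -0.002]
contact_force: [0.9, -0.4, -0.4]
width: 0.0003
gripper_force: 0.0
```

Emit:
servo_tool(moves=[{"dp":[0,0,-0.2],"delta_rot":[0,0,0],"fingers":0},{"dp":[0,0,0],"delta_rot":[0,0,0],"fingers":0},{"dp":[0,0,0],"delta_rot":[0,0,0],"fingers":0},{"dp":[0,0,0],"delta_rot":[0,0,0],"fingers":0},{"dp":[0,0,0],"delta_rot":[0,0,0],"fingers":0}])

```text
clock: 9.2
position: [0.4753, -0.2481, 0.2592]
ee_rot: [-0.001, 0.994, 0.107, -0.002]
contact_force: [-0.5, 0.2, -1.2]
width: 0.0001
gripper_force: 0.0
```

Run:
```python
from h import *
b=imaging.get_image("side")[0];cv2.imwrite("pics/end.png",b[...,::-1])
```

```text
(no output)
```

View pics/end.png

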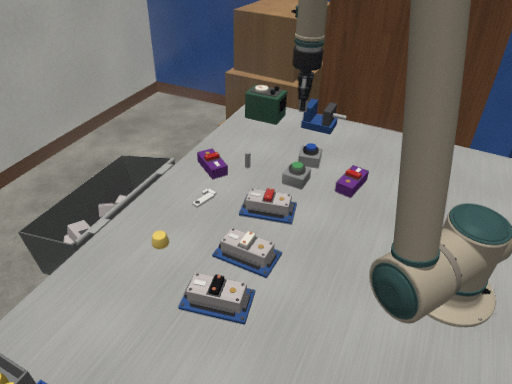

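Everything is in place: the red lock is in its nest at (269,203), the green button is out at (297,168), and the hand is well clear.

```bash
python3 -c "
from rig import manip;print(manip.sign_off())"
```

```text
the job is handed in; nothing more can be done
None
```

The job is handed in: by the tool height, the red bridge was pressed about 6.5 of its 8 mm, held for over a second and released; the green button was then pressed about 6.6 of its 7 mm and released; and the hand was raised clear, with nothing else touched.

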